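# Hold the tea strainer over the mug

### The arm

A 6-joint arm with a two-finger parallel gripper is mounted at the origin on a cart in front of the work surface, level with it; the furniture and walls round the work are solid. World frame = base frame: x ahead of the robot, y to its left, z up, the work surface at z = 0. Lengths are in m, angles in rad, forces in N, time in s.
With the tool pointing down it reaches from about 0.375 to 0.975 m from the base axis. Payload 3.8 kg.
Tool frame: the origin (TCP) lies between the finger pads; the fingertips stand 17 mm ahead of it and the grasp point (between the pads) lies 2 mm behind it; z points along the fingers, y is the line along which they close (so a half turn about z gives the same grasp; the last joint's range is limited). The gripper opens to 85 mm and grips with 20 to 120 N. Pads are 22 mm wide; open, the fingers measure 114 mm over their backs; the gripper's body (76 mm by 85 mm) begins 54 mm behind the grasp point. The pads swing forward as they close: fully open they stand 13 mm farther back than shut.
Start: joints at [-1.157, 0.264, 1.604, -0, 1.274, -0.037], TCP at [0.294, -0.608, 0.248] pointing down, gripper open.
Joint ranges: [-2.63, 2.63], [-0.94, 2.18], [0.31, 2.57], [-1.31, 4.45], [0, 2.66], [-2.55, 2.55]. Speed limits (rad/s): [2.57, 2.57, 3.14, 3.14, 3.14, 3.14].

### API

Orientations are given as a rotation vector (axis times angle).
In Python, from workcell import bot gives the robot as it stands.
- The arm moves only by the tool play_rows, never from a script. Its argument "steps" is one flat list of numbers, 4 for each row, row after row: the shift along the tool's x, y, z in m, then the turn about the tool's z in rad. A call has 1 to 10 rows; each row is the pose to reach, as a shift and turn from the pose commanded when the call began, along the tool's axes at that moment; what a row does not reach only later rows make up. A row lasts 1/8 s, in which the tool goes at most 62.5 mm and 10.7 degrees, less where a joint would pass 70% of its speed; a pose out of reach is approached as far as the arm can. A call with a gripper value outside its range is refused whole. "jaw" is the closure in counts, from 0 (fully open) to 255 (shut), set as the call begins (left out, the last holds). The fingers move at their own pace and stop on an object; "grip_force" is the grip in N (left out, the last holds). Time passes only in rows, so rows that repeat a pose let the fingers close. It gives the time, the measured TCP pose, the force, the opening and the grip force at its end, in the units of the state.
- bot.read_state(): the state, without advancing time (a new reading comes with each control period).
- bot.read_camera(name): name is "scene" or "top" or "wrist"; returns a dict with "pixels" (400x640x3 uint8, blue, green, red), "mtx" (3x3 intrinsics, pixels), "R" (3x3) and "t" (3): a world point X has camera coordinates R X + t. Camera axes: x right, y down, z forward; pixel columns grow to the right and rows downward; lengths in m; the calibration is good to about 2 mm. A picture is of the moment at which its call begins. There is no depth.
- bot.finish_job(): hands the job in; it is judged then, once.
The state is a dict: "time": time; "q": joint angles; "joint_vel": joint speeds; "joint_torque": joint torques, N m; "tool_pos": TCP position; "tcp_rot": TCP orientation; "wrist_force": force on the tool from outside, world axes, zero at the start; "torque": the same for the moment, N m; "width": opening from 0.0 (shut) to 1.0 (fully open); "grip_force": force on a finger pad.
Only numpy, scipy, OpenCV 4.12 (cv2) and the standard library are available. Lean on these libraries where they do the work, as an engineer would, in place of code of your own. Each camera call takes 0.05 s, during which the arm holds its last target. There are 200 camera calls.

### The job

I want to pour tea through the strainer into the cream-coloured mug. Swing the strainer's folded carry handle up until it snaps upright while the strainer still stands in its blue drip cup, then take the strainer by the wooden grip, lift it higher than the red-lidded box and carry it over the row of food packages. Finish while holding it still and level, centred over the mug's mouth with its underside about 15 mm above the rim and not touching the mug; do not let go, and do not shift or knock over the mug or anything else.

Things in the scene. Friction and masses are not known exactly. Their poses are not given: they have to be found in the camera images.
- strainer: Loose round steel tea strainer basket with dark perforations, about 0.3 kg with its handle; 74 mm wide at its rim, 60 mm at its foot, 55 mm high. Origin: centre of its underside; z up its axis, y along the hinge line of its carry handle; the handle folds to its -x side. It stands with its foot in the drip cup.
- strainer_bail (a joint): Angle of the U-shaped wire carry handle; its hinge line is the strainer's y axis, 48 mm above the underside. 0: level toward the strainer's -x; 1.571: upright. Friction hinge: stays where left (0.4 to 0.7 at the start), moves at under 0.5 N at the grip. Beyond about 1.2 it snaps against its stop at 1.571 (detent); over 0.5 N at the grip pushes it out again.
- bail_grip (a point): Centre of the round wooden grip in the middle of the handle: 14 mm diameter, 46 mm long, parallel to the strainer's y axis, 75 mm from the hinge line. With the handle upright it lies 123 mm above the strainer's underside, on its axis.
- drip_cup: Low round blue ceramic cup fixed to the worktop, 82 mm wide, 36 mm high, inside 70 mm wide; the strainer stands in it with 2 to 5 mm of play, on its inner floor, 6 mm above the worktop. Origin: centre of its underside.
- mug: Loose cream-coloured mug with one handle, 106 mm high, 84 mm across, 0.32 kg. Origin: on its underside, 14.5 mm off the bowl's axis toward the handle; z up, the handle points to its -y and reaches 58 mm from the origin.
- mug_rim (a point): Centre of the mug's round mouth, level with its rim, 106 mm above the worktop; the mouth is about 76 mm wide inside. Axes as the mug's.
- larder_box: Clear plastic food box with a red clip lid, 81 x 124 mm and 138 mm high, the tallest of the row that stands between strainer and mug. Origin: centre of its underside; its y axis runs along its length.
- tea_carton: Yellow carton with a red oval, 59 x 112 mm, 74 mm high, in the row, beyond the larder box. Origin: centre of its underside; y along its length.
- jam_jar: Jar of red jam with a gold lid, 63 mm wide, 85 mm high, in the row, on the robot's side of the larder box. Origin: centre of its underside.
- tea_glass: Small clear glass, 49 mm wide, 62 mm high, beside the mug (nearer or farther than it). Not the target. Origin: centre of its underside.
- pepper_mill: Wooden pepper mill, 58 mm wide, 170 mm high, at the back. Origin: centre of its underside.
- salt_shaker: Glass salt shaker with a grey top, 44 mm wide, 90 mm high, at the back. Origin: centre of its underside.
Things that resemble listed ones, but are neither listed nor needed, are in the scene too. Of the things that look like the drip_cup, the larger one is meant.

How it is judged:
On the way, in this order (a step that is already met when the one before it is completed fails the run):
1. the carry handle is snapped upright (joint above 1.5) while the strainer still stands in its drip cup (value of joint strainer_bail above 1.5 rad and distance between strainer and drip_cup below 0.014 m), for 0.2 s.
2. the strainer, held in the fingers, passes over the row of packages with its underside higher than the red-lidded box (above 140 mm) (height (world z) of strainer above 0.14 m and contact force between the fingers and strainer above 0.5 N and x of strainer in the frame of larder_box between -0.045 and 0.045 m and y of strainer in the frame of larder_box between -0.22 and 0.2 m), for 0.05 s.
At the end, for the whole second after the job is handed in: The fingers hold the strainer still, its underside 4 to 30 mm above the mug rim, within 11 mm of the mouth's centre, tilted under 0.17 rad, handle upright (over 1.4), not touching the mug; mug and all other things stand upright within 15 mm of where they began (horizontal distance between strainer and mug_rim below 0.011 m and z of strainer in the frame of mug_rim between 0.004 and 0.03 m and angle between strainer's own z axis and vertical below 0.17 rad and value of joint strainer_bail above 1.4 rad and contact force between the fingers and strainer above 0.5 N and contact force between strainer and mug below 0.05 N and linear speed of strainer below 0.02 m/s and angle between mug's own z axis and vertical below 0.1 rad and distance of each of mug, larder_box, tea_carton, jam_jar, tea_glass, pepper_mill, salt_shaker from where it was at the start of the episode below 0.015 m and angle between each of larder_box, tea_carton, jam_jar, tea_glass, pepper_mill, salt_shaker's own z axis and vertical below 0.15 rad); the arm keeps its last pose, push and grip.
It fails at once if the strainer knocks against the mug (over 1.5 N) (contact force between strainer and mug above 1.5 N).
It fails at once if the mug is shifted by 15 mm or tipped (distance of mug from where it was at the start of the episode above 0.015 m or angle between mug's own z axis and vertical above 0.2 rad).
It fails at once if the strainer is tipped over (0.8 rad) (angle between strainer's own z axis and vertical above 0.8 rad).
It fails at once if another thing (larder box, carton, jar, glass, mill, shaker) is shifted by 15 mm or knocked over (distance of any of larder_box, tea_carton, jam_jar, tea_glass, pepper_mill, salt_shaker from where it was at the start of the episode above 0.015 m or angle between any of larder_box, tea_carton, jam_jar, tea_glass, pepper_mill, salt_shaker's own z axis and vertical above 0.3 rad).
It also fails if it takes over 46 s, if anything falls off the work surface, if the arm or the gripper's body presses on something with over 40 N, if the wrist force passes 120 N, or if a joint passes its speed limit or range.

## Working session

There is one attempt and no reset: what is moved stays moved. The work goes in short steps, Python scripts to look and compute and a tool call to move; the robot and the scene stay as the last step left them, time stands still between calls to the robot, and variables do not carry over. Pictures are saved under pics/ and viewed, at most 10 in all, crops included, and the job is handed in when it is done.

Besides the shell and the picture viewer there is one more tool, called after "Emit:" by a JSON object that holds its "op" and its "data", one argument or row to a line. play_rows: Moves the arm, as the interface text tells. Its arguments: {"type":"object","properties":{"steps":{"type":"array"},"jaw":{"type":"number"},"grip_force":{"type":"number"}},"required":["steps"]}

```bash
ls; mkdir -p pics; cat > h.py <<'E'
import numpy as np, cv2, json
from workcell import bot
def snap(n,f):
    c=bot.read_camera(n); cv2.imwrite(f'pics/{f}.png',c['pixels'])
    np.savez(f'pics/{f}.npz',K=c['mtx'],R=c['R'],t=c['t']); return c
def load(f):
    d=np.load(f'pics/{f}.npz'); return d['K'],d['R'],d['t']
def ray(f,uv):
    K,R,t=load(f); o=-R.T@t; d=R.T@np.linalg.solve(K,[uv[0],uv[1],1.]); return o,d
def atz(f,uv,z):
    o,d=ray(f,uv); return o+d*(z-o[2])/d[2]
def tri(*ms):
    A=[];b=[]
    for f,uv in ms:
        o,d=ray(f,uv); d=d/np.linalg.norm(d); P=np.eye(3)-np.outer(d,d); A.append(P);b.append(P@o)
    x=np.linalg.lstsq(np.vstack(A),np.hstack(b),rcond=None)[0]
    return x,[np.linalg.norm(a@x-c) for a,c in zip(A,b)]
def proj(f,X):
    K,R,t=load(f); p=K@(R@np.array(X)+t); return p[:2]/p[2]
E
python3 - <<'E'
from h import *
for n in('scene','top'):
    c=snap(n,n+'0'); R=c['R'];print(n,(-R.T@c['t']).round(3),R.round(2).tolist(),c['mtx'][0,0])
print({k:np.round(v,3).tolist() for k,v in bot.read_state().items()})
E
```

```text
pics
scene [-0.049 -0.561  0.558] [[0.51, -0.86, 0.02], [-0.48, -0.3, -0.83], [0.72, 0.41, -0.56]] 381.2572173804981
top [ 0.432 -0.207  1.259] [[0.03, -1.0, -0.0], [-0.99, -0.03, -0.1], [0.1, 0.01, -0.99]] 481.37700846252835
{'time': 0.1, 'q': [-1.157, 0.265, 1.605, -0.0, 1.274, -0.037], 'joint_vel': [0.0, -0.003, -0.003, -0.001, -0.002, 0.0], 'joint_torque': [0.0, -51.671, -36.859, 0.0, 0.006, 0.0], 'tool_pos': [0.294, -0.607, 0.247], 'tcp_rot': [-3.06, -0.702, 0.001], 'wrist_force': [-0.219, 0.291, -0.17], 'torque': [0.043, -0.031, 0.033], 'grip_force': 0.0, 'width': 1.003}
```

View pics/scene0.png

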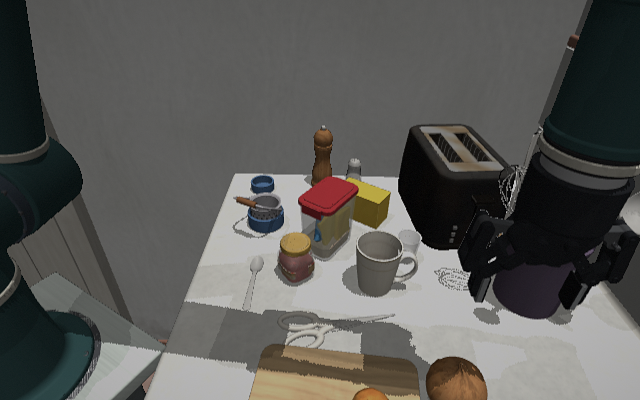

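View pics/top0.png

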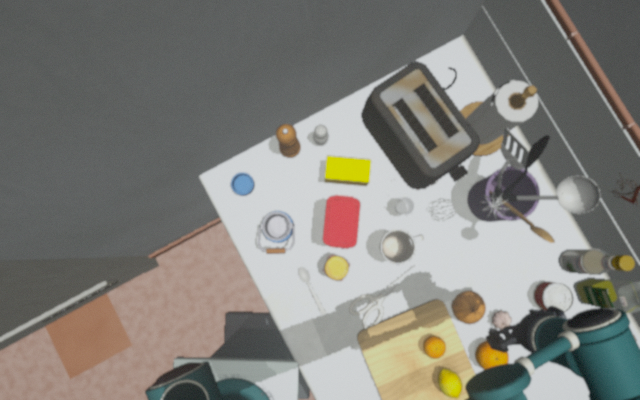

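Two blue cups can be seen. The larger one, holding the strainer, is at top (277,228) / scene (266,218). The small empty one is at top (243,184) / scene (262,184). The larger one fits the description. I'll confirm this in an enlarged crop.

```bash
python3 - <<'E'
from h import *
t=cv2.imread('pics/top0.png');s=cv2.imread('pics/scene0.png')
a=cv2.resize(t[200:260,240:320],None,fx=5,fy=5,interpolation=cv2.INTER_CUBIC)
b=cv2.resize(s[180:240,225:305],None,fx=5,fy=5,interpolation=cv2.INTER_CUBIC)
c=cv2.resize(t[215:275,360:440],None,fx=5,fy=5,interpolation=cv2.INTER_CUBIC)
d=cv2.resize(s[225:300,345:425],(400,300),interpolation=cv2.INTER_CUBIC)
d=cv2.resize(s[225:300,340:440],(400,300),interpolation=cv2.INTER_CUBIC)
cv2.imwrite('pics/crop.png',np.vstack([np.hstack([a,b]),np.hstack([c,d])]))
E
```

```text
(no output)
```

View pics/crop.png

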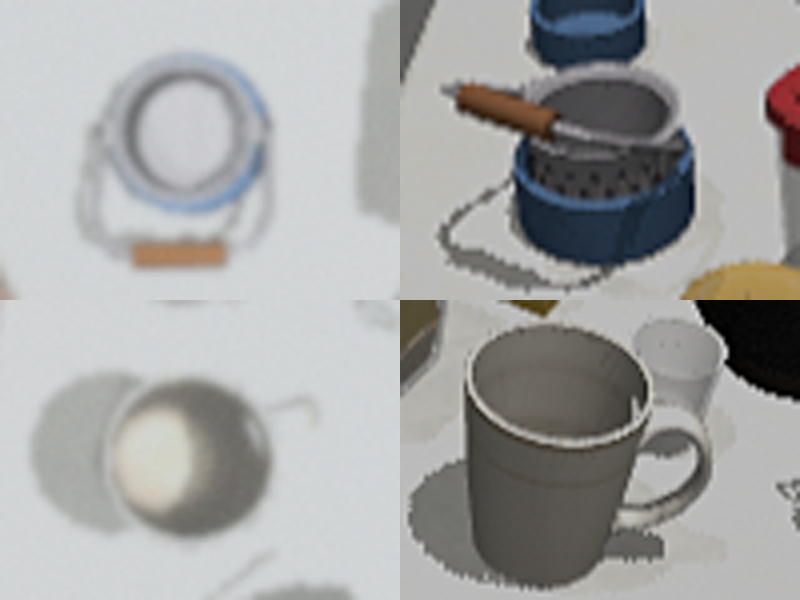

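The crop shows the strainer in the larger blue cup, with its handle folded toward the robot. The wooden grip is at top (276,250.8) / scene (246,202) and the strainer rim centre at top (277.2,226.4). The mug mouth is at top (397.8,246.4) / scene (379.8,246.5).

```bash
python3 - <<'E'
from h import *
T='top0';S='scene0'
print('grip',tri((T,(276,250.8)),(S,(246,202))))
# scene rim of strainer crop: left 527,right 682, top 65,bottom 157 (x5)
print('rim tri',tri((T,(277.2,226.4)),(S,(225+(604-400)/5,180+111/5))), atz(T,(277.2,226.4),.061))
print('mug',tri((T,(397.8,246.4)),(S,(379.8,246.5))),atz(T,(397.8,246.4),.106))
for n,uv,z in (('gripL',(240+133/5,200+254/5),.085),('gripR',(240+227/5,200+254/5),.085),('hL',(240+97/5,200+133/5),.054),('hR',(240+270/5,200+130/5),.054),
 ('lid',(342,222),.138),('lidTL',(328,197),.138),('lidTR',(360,198),.138),('lidBL',(323,245),.138),('lidBR',(356,247),.138),('carton',(347,170),.074),('jar',(336,267),.085),('mugh',(360+310/5,215+110/5),.06),('glass',(401,206),.062),('mill',(286,130),.17),('toasterL',(410,185),.19)): print(n,atz(T,uv,z).round(3))
E
```

```text
grip (array([ 0.42938582, -0.10214228,  0.09674309]), [np.float64(0.0003249184730226174), np.float64(0.0003249184730221632)])
rim tri (array([ 0.49089769, -0.10086423,  0.05877616]), [np.float64(0.0012683938390518248), np.float64(0.0012683938390522988)]) [ 0.48999861 -0.10007032  0.061     ]
mug (array([ 0.44783479, -0.39468448,  0.09917692]), [np.float64(0.0004222154844393687), np.float64(0.0004222154844390081)]) [ 0.44755913 -0.39319709  0.106     ]
gripL [ 0.429 -0.079  0.085]
gripR [ 0.43  -0.124  0.085]
hL [ 0.489 -0.055  0.054]
hR [ 0.492 -0.141  0.054]
lid [ 0.5   -0.258  0.138]
lidTL [ 0.558 -0.224  0.138]
lidTR [ 0.558 -0.299  0.138]
lidBL [ 0.446 -0.215  0.138]
lidBR [ 0.443 -0.291  0.138]
carton [ 0.634 -0.27   0.074]
jar [ 0.394 -0.248  0.085]
mugh [ 0.473 -0.46   0.06 ]
glass [ 0.549 -0.407  0.062]
mill [ 0.708 -0.122  0.17 ]
toasterL [ 0.584 -0.406  0.19 ]
```

```bash
cat >> h.py <<'E'
from scipy.spatial.transform import Rotation as Ro
def plan(target,ang=None):
    s=bot.read_state(); R=Ro.from_rotvec(s['tcp_rot']).as_matrix()
    print('pos',np.round(s['tool_pos'],4),'y',R[:,1].round(3),'x',R[:,0].round(3),'shift',(R.T@(np.array(target)-s['tool_pos'])).round(4),'F',np.round(s['wrist_force'],2),'w',s['width'],'t',s['time'],'q6',np.round(s['q'],2)[5])
    y=R[:,1]; a=np.arctan2(y[1],y[0]); print('turn for y->+x',a,' ->-x',a-np.pi)  # tool z down: +turn lowers world yaw
E
python3 -c "
from h import *
plan([.429,-.102,.247])"
```

```text
pos [ 0.2938 -0.607   0.247 ] y [ 0.436 -0.9   -0.002] x [0.9   0.436 0.   ] shift [ 0.3417 -0.3956  0.0009] F [-0.22  0.29 -0.17] w 1.0029097808520961 t 0.1 q6 -0.04
turn for y->+x -1.1200210304071807  ->-x -4.261613683996973
```

Emit:
{"op": "play_rows", "data": {
  "steps": [0.034, -0.04, -0.01, -0.11, 0.072, -0.083, -0.02, -0.23, 0.11, -0.127, -0.02, -0.36, 0.148, -0.171, -0.02, -0.49, 0.186, -0.215, -0.02, -0.62, 0.224, -0.259, -0.02, -0.75, 0.262, -0.303, -0.02, -0.88, 0.3, -0.347, -0.02, -1.0, 0.335, -0.388, -0.01, -1.1, 0.342, -0.396, 0, -1.12],
  "jaw": 130,
  "grip_force": 20
}}

```text
time: 1.35
tool_pos: [0.4295, -0.0994, 0.2478]
tcp_rot: [-2.215, -2.227, -0.001]
wrist_force: [0.5, -0.8, 0.2]
width: 0.491
grip_force: 0.0
```

```bash
python3 -c "
from h import *
plan([.429,-.102,.2])
c=snap('wrist','w1');R=c['R'];print((-R.T@c['t']).round(3));
for n,p in (('grip',(.4294,-.102,.0967)),('rim',(.49,-.1005,.061))):print(n,proj('w1',p))"
```

```text
pos [ 0.4295 -0.0994  0.2478] y [1.    0.005 0.   ] x [-0.005  1.     0.001] shift [-0.0026 -0.0005  0.0478] F [ 0.5  -0.79  0.23] w 0.49074886307835097 t 1.35 q6 -0.29
turn for y->+x 0.005169031242862452  ->-x -3.1364236223469306
[ 0.429 -0.029  0.374]
grip [319.44621729 192.5448843 ]
rim [384.61290054 181.48980317]
```

View pics/w1.png

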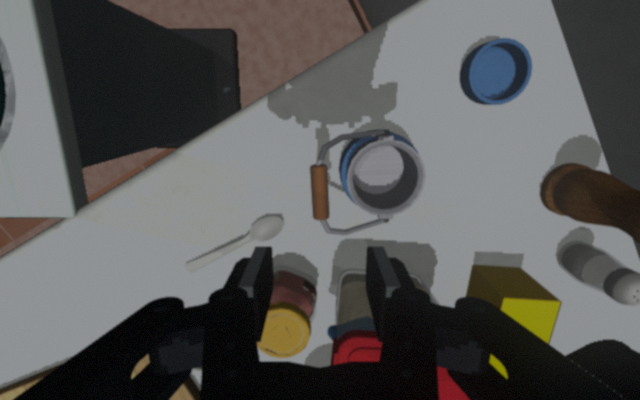

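The wrist view shows the grip centre at (319.5,192), as predicted. The hinge ends are at (387,133) and (385,218).

```bash
python3 -c "
from h import *
print(atz('w1',(387,133),.054),atz('w1',(385,218),.054),atz('w1',(385,175),.061),tri(('w1',(319.5,192)),('top0',(276,250.8)),('scene0',(246,202))))
print(tri(('w1',(385,175)),('top0',(277.2,226.4))))"
```

```text
[ 0.49090607 -0.05672095  0.054     ] [ 0.49388916 -0.13875218  0.054     ] [ 0.48999938 -0.09435248  0.061     ] (array([ 0.42947826, -0.10188729,  0.09643913]), [np.float64(0.0002797662541285935), np.float64(0.00048697504125645366), np.float64(0.00024626223601910256)])
(array([ 0.49187643, -0.09812764,  0.04556618]), [np.float64(0.0012623733780683173), np.float64(0.0012623733780683481)])
```

Emit:
{"op": "play_rows", "data": {
  "steps": [-0.001, 0, 0.03, -0.03, -0.002, 0, 0.06, -0.035, -0.002, 0, 0.09, -0.035, -0.002, 0, 0.115, -0.035, -0.002, 0, 0.135, -0.035, -0.002, 0, 0.148, -0.035, -0.002, 0, 0.153, -0.035, -0.002, 0, 0.153, -0.035]
}}

```text
time: 2.4
tool_pos: [0.4294, -0.1045, 0.0954]
tcp_rot: [-2.183, -2.259, 0.0]
wrist_force: [0.2, 0.1, 0.4]
width: 0.489
grip_force: 0.0
```

```bash
python3 -c "
from h import *
plan([.4915,-.100,.127])
c=snap('scene','s2');c=c['pixels'][140:250,205:325];w=snap('wrist','w2')['pixels']
cv2.imwrite('pics/c2.png',np.hstack([cv2.resize(c,(400,367)),cv2.resize(w[100:400,160:480],(392,367))]))"
```

```text
pos [ 0.4294 -0.1045  0.0954] y [ 0.999  0.034 -0.   ] x [-0.034  0.999 -0.   ] shift [ 0.0024  0.0622 -0.0317] F [0.24 0.13 0.43] w 0.48884139546431166 t 2.4 q6 -0.33
turn for y->+x 0.03438680813309466  ->-x -3.1072058454566984
```

View pics/c2.png

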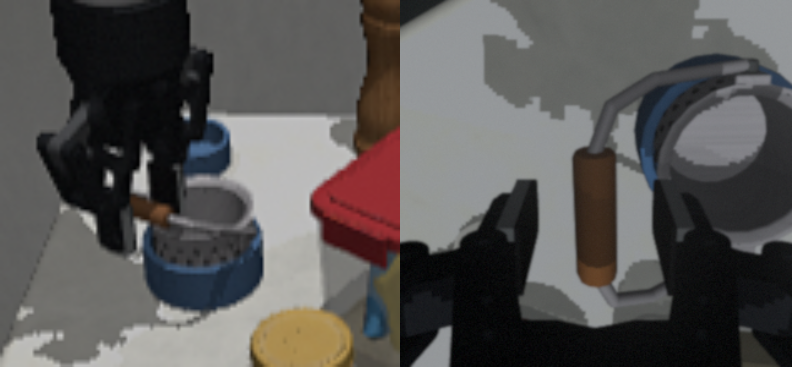

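The grip sits centred between the fingers: finger faces at about x = 535 and 657, grip at 595. Next I swing it up along the arc.

Emit:
{"op": "play_rows", "data": {
  "steps": [0, 0.008, 0, 0, 0, 0.014, -0.001, 0, 0.001, 0.019, -0.006, 0, 0.001, 0.024, -0.011, 0, 0.002, 0.03, -0.016, 0, 0.002, 0.036, -0.02, 0, 0.002, 0.043, -0.024, 0, 0.002, 0.05, -0.028, 0, 0.002, 0.057, -0.03, 0, 0.002, 0.062, -0.032, 0]
}}

```text
time: 3.75
tool_pos: [0.4918, -0.1, 0.1274]
tcp_rot: [-2.182, -2.26, -0.0]
wrist_force: [0.3, 0.0, 0.4]
width: 0.492
grip_force: 0.0
```

```bash
python3 -c "
from h import *
plan([.4915,-.100,.127])
c=snap('scene','s3');c=c['pixels'][140:250,205:325];w=snap('wrist','w3')['pixels']
cv2.imwrite('pics/c3.png',np.hstack([cv2.resize(c,(400,367)),cv2.resize(w[100:400,160:480],(392,367))]))"
```

```text
pos [ 0.4918 -0.1     0.1274] y [ 0.999  0.035 -0.   ] x [-0.035  0.999  0.   ] shift [-0.     -0.0003  0.0004] F [0.28 0.   0.41] w 0.49243685931758335 t 3.75 q6 -0.29
turn for y->+x 0.034999772358794444  ->-x -3.106592881230999
```

View pics/c3.png

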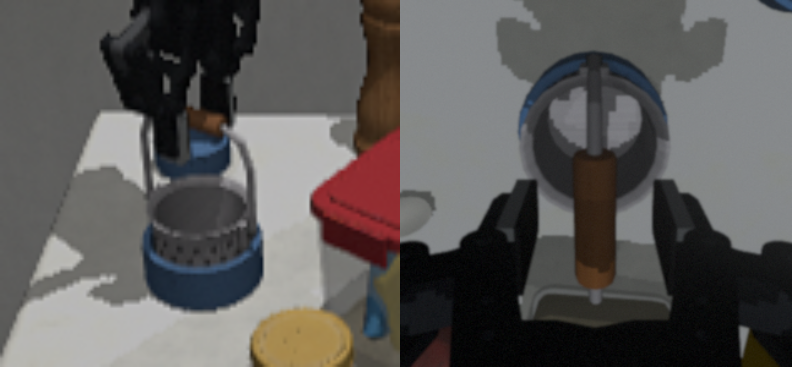

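The handle is upright over the strainer's axis, and the grip is centred between the fingers (595 against 537 and 655). Now I close on it.

Emit:
{"op": "play_rows", "data": {
  "steps": [0, 0, 0, 0, 0, 0, 0, 0, 0, 0, 0, 0, 0, 0, 0, 0, 0, 0, 0, 0, 0, 0, 0, 0, 0, 0, 0, 0, 0, 0, 0, 0],
  "jaw": 255,
  "grip_force": 50
}}

```text
time: 4.85
tool_pos: [0.4911, -0.0999, 0.1272]
tcp_rot: [-2.182, -2.26, 0.0]
wrist_force: [0.5, 0.1, -0.8]
width: 0.144
grip_force: 48.7
```

Emit:
{"op": "play_rows", "data": {
  "steps": [0, 0, -0.003, 0, 0, 0, -0.008, 0, 0, 0, -0.016, 0, 0, 0, -0.028, 0, 0, 0, -0.04, 0, 0, 0, -0.052, 0, 0, 0, -0.062, 0, 0, 0, -0.068, 0, 0, 0, -0.07, 0, 0, 0, -0.07, 0]
}}

```text
time: 6.1
tool_pos: [0.4911, -0.0999, 0.1971]
tcp_rot: [-2.182, -2.26, 0.0]
wrist_force: [-0.5, 0.2, -3.5]
width: 0.147
grip_force: 48.7
```

```bash
python3 -c "
from h import *
plan([.4475,-.3935,.297])
c=snap('scene','s4');c=c['pixels'][90:240,205:365];w=snap('wrist','w4')['pixels']
cv2.imwrite('pics/c4.png',np.hstack([cv2.resize(c,(400,375)),cv2.resize(w[100:400,160:480],(400,375))]))"
```

```text
pos [ 0.4911 -0.0999  0.1971] y [ 0.999  0.035 -0.   ] x [-0.035  0.999  0.   ] shift [-0.2919 -0.0539 -0.0999] F [-0.55  0.19 -3.49] w 0.14690626481698538 t 6.1 q6 -0.29
turn for y->+x 0.0350158924538018  ->-x -3.106576761135991
```

View pics/c4.png

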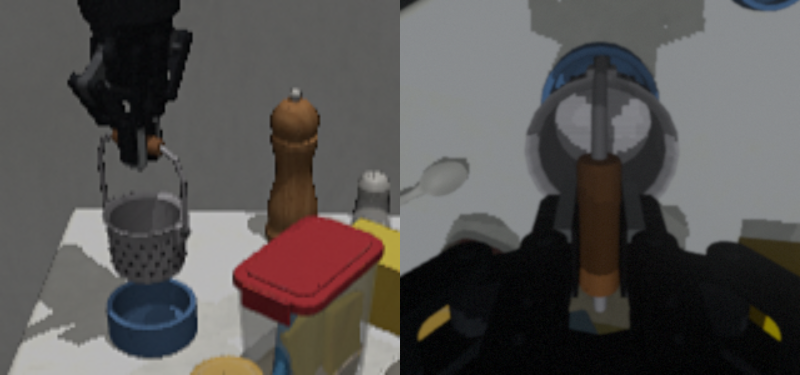

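The strainer has lifted clear and hangs level. I raise it above the box and carry it over.

Emit:
{"op": "play_rows", "data": {
  "steps": [0, 0, -0.01, 0, 0, 0, -0.026, 0, 0, 0, -0.045, 0, 0, 0, -0.064, 0, 0, 0, -0.082, 0, 0, 0, -0.094, 0, 0, 0, -0.1, 0, -0.004, -0.001, -0.1, 0, -0.012, -0.002, -0.1, 0, -0.024, -0.004, -0.1, 0]
}}

```text
time: 7.45
tool_pos: [0.4877, -0.1246, 0.2964]
tcp_rot: [-2.181, -2.26, 0.001]
wrist_force: [0.9, 0.1, -2.4]
width: 0.144
grip_force: 48.8
```

Emit:
{"op": "play_rows", "data": {
  "steps": [-0.016, -0.003, 0, 0, -0.034, -0.006, 0, 0, -0.054, -0.01, 0, 0, -0.075, -0.014, 0, 0, -0.096, -0.018, 0, 0, -0.117, -0.022, 0, 0, -0.138, -0.026, 0, 0, -0.159, -0.03, 0, 0, -0.178, -0.033, 0, 0, -0.195, -0.036, 0, 0]
}}

```text
time: 8.7
tool_pos: [0.4588, -0.3215, 0.2972]
tcp_rot: [-2.182, -2.26, -0.0]
wrist_force: [-0.2, 0.9, -2.7]
width: 0.145
grip_force: 48.8
```

Emit:
{"op": "play_rows", "data": {
  "steps": [-0.015, -0.003, 0, 0, -0.029, -0.006, 0, 0, -0.042, -0.008, 0, 0, -0.053, -0.01, 0, 0, -0.062, -0.012, 0, 0, -0.069, -0.013, 0, 0, -0.072, -0.014, 0, 0, -0.073, -0.014, 0, 0, -0.073, -0.014, 0, 0]
}}

```text
time: 9.82
tool_pos: [0.4476, -0.3935, 0.2973]
tcp_rot: [-2.182, -2.26, -0.0]
wrist_force: [-0.2, -0.1, -2.6]
width: 0.139
grip_force: 48.8
```

```bash
python3 -c "
from h import *
plan([.4475,-.3935,.26])
c=snap('scene','s5');c=c['pixels'][100:310,300:460];w=snap('wrist','w5')['pixels']
cv2.imwrite('pics/c5.png',np.hstack([cv2.resize(c,None,fx=2.5,fy=2.5),cv2.resize(w[100:400,160:480],None,fx=1.25,fy=1.75)]))"
```

```text
pos [ 0.4476 -0.3935  0.2973] y [0.999 0.035 0.   ] x [-0.035  0.999  0.   ] shift [-0.     -0.0001  0.0373] F [-0.19 -0.09 -2.56] w 0.13862544543714078 t 9.825 q6 -0.8
turn for y->+x 0.03516959842551542  ->-x -3.1064230551642775
```

View pics/c5.png

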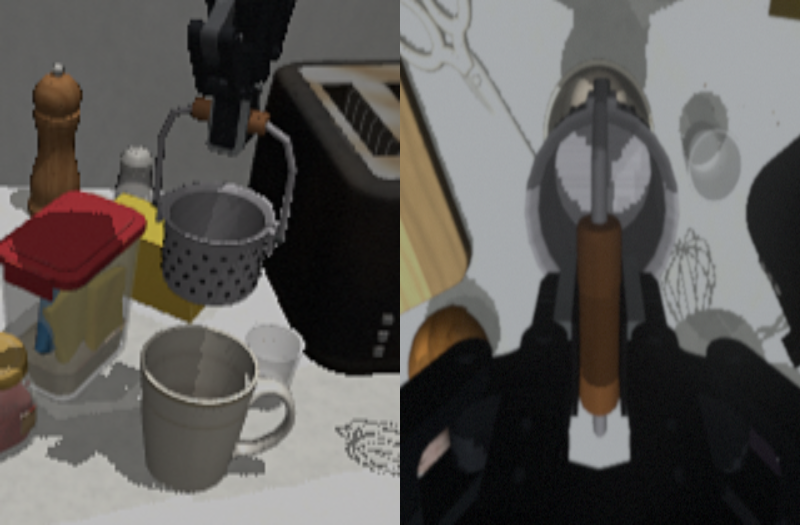

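In the scene view the strainer hangs level above the mug. Its rim spans columns 364.8–410, its foot bottom is at row 222, and the foot sides are at 366.8 and 402.8. The mug rim spans columns 356.5–403. I compare these with the model's projection.

```bash
python3 -c "
from h import *
a=np.linspace(0,2*np.pi,181)
def box(f,c,r):
    p=np.array([proj(f,[c[0]+r*np.cos(t),c[1]+r*np.sin(t),c[2]]) for t in a]); return p.min(0).round(1),p.max(0).round(1)
z=.2973+.002-.123
print('foot',box('s5',[.4476,-.3935,z],.030),'rim',box('s5',[.4476,-.3935,z+.055],.037))
print('mug scene (356.5,231.3)-(403,261.8)',box('s5',[.4476,-.3935,.106],.042))
print('mug top (381.6,230.6)-(414,262)',box('top0',[.4476,-.3935,.106],.042))
print('wrist mug rim',box('w5',[.4476,-.3935,.106],.042))
"
```

```text
foot (array([365.7, 201.5]), array([401.7, 223. ])) rim (array([364.2, 172.4]), array([410.9, 197.5]))
mug scene (356.5,231.3)-(403,261.8) (array([355.7, 228.5]), array([403.1, 260.1]))
mug top (381.6,230.6)-(414,262) (array([380.3, 228.8]), array([415.6, 264.1]))
wrist mug rim (array([274.9, 133.7]), array([364.2, 221.1]))
```

Everything agrees to within 1–2 px, so the strainer is centred. I lower it by 55 mm.

Emit:
{"op": "play_rows", "data": {
  "steps": [0, 0, 0.006, 0, 0, 0, 0.015, 0, 0, 0, 0.025, 0, 0, 0, 0.034, 0, 0, 0, 0.042, 0, 0, 0, 0.048, 0, 0, 0, 0.052, 0, 0, 0, 0.054, 0, 0, 0, 0.055, 0, 0, 0, 0.055, 0]
}}

```text
time: 11.18
tool_pos: [0.4476, -0.3938, 0.2425]
tcp_rot: [2.182, 2.26, 0.0]
wrist_force: [-0.4, -0.2, -3.6]
width: 0.142
grip_force: 48.8
```

```bash
python3 -c "
from h import *
plan([.4475,-.3935,.242])
c=snap('scene','s6');c=c['pixels'][150:310,320:440]
cv2.imwrite('pics/c6.png',cv2.resize(c,(450,600),interpolation=cv2.INTER_CUBIC))"
```

```text
pos [ 0.4476 -0.3938  0.2425] y [0.999 0.035 0.   ] x [-0.035  0.999 -0.   ] shift [ 0.0003 -0.0001  0.0005] F [-0.36 -0.16 -3.58] w 0.141671024903829 t 11.175 q6 -0.8
turn for y->+x 0.03505060511566691  ->-x -3.106542048474126
```

View pics/c6.png

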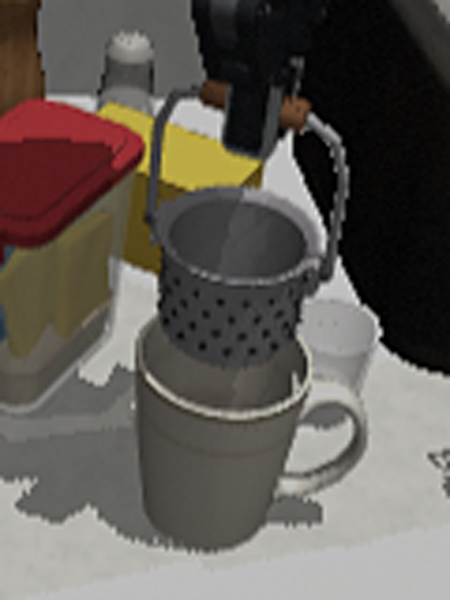

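The strainer hangs level above the mug without touching it: foot bottom at (228,368) in the crop, mug rim spanning 136–311. Handing in.

```bash
python3 -c "
from workcell import bot
print(bot.finish_job())"
```

```text
the job is handed in; nothing more can be done
None
```

I handed the job in with the strainer held level and still over the mug, handle upright and underside about 15 mm above the rim by my measurements; the judge's verdict was not shown.

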